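Right the fallen tub in the stock lane and take off its push-and-turn cap

TASK

One of the cleaner tubs in the stock rack has tipped over and leans on the carton in its lane: stand it upright on the floor of its lane, cap still on. Then press its safety cap down, twist it anticlockwise until it comes free, lift it off and finish still holding the cap in the gripper, roughly level and a few centimetres clear above the mouth of the standing tub; do not let go of it. Do not push the other stock in the rack around or tip it over.

Things in the scene. Friction and masses are not known exactly. Their poses are not given: they have to be found in the camera images.
- tub: The leaning white tub, about 0.6 kg: square body 66 x 66 x 100 mm with paper label, 8 mm shoulder 52 mm square, round neck. Origin on its axis, 50 mm above the underside; z up the tub to the cap, x and y normal to its sides. At the start it leans about 36 deg towards its own -x side (nearer the robot), standing on its lower -x edge, that side resting on the carton's top edge.
- tub_mouth (a point): Centre of the tub's neck rim, under the cap, 139 mm above the tub's underside; same axes as the tub. The leaning tub, turned back about its lower -x edge by more than about 10 deg, falls upright by itself. The lane walls, 2 mm clear on each side, keep the tub from turning with the cap (a few degrees of play).
- cap: The leaning tub's grey safety cap, 52 mm across, 33 mm tall, 40 g, a separate part locked on; cap top 150 mm above the tub's underside. Twelve flats under fine ribs, two facing the tub's +y and -y at the start. Origin at its centre, 83.5 mm above the tub's origin along the tub's z when locked; z up through its top. Clockwise it is blocked.
- plunger (a joint): Spring plunger in the tub's neck under the cap: metres the cap is pushed down from locked, about 0. Spring: 5 N at first, 11 N at the 7 mm stop. Below 4.5 mm the cap is caught and turns only a few degrees. Held down 5 to 7 mm, turn the cap anticlockwise seen from above: free from about 42 deg, blocked at about 78 deg (60 is best); then lift straight up.
- rack: The fixed grey rack with three parallel lanes. Origin at the centre of its underside, on the middle lane's centre line; x along the lanes away from the robot, z up. 306 x 234 mm; lane floors 6 mm above the table, lanes 70 mm wide between 6 mm walls whose tops are 51 mm above the table. The leaning tub is in the middle lane.
- carton: Cardboard box 66 x 66 x 75 mm (0.55 kg) in the middle lane at the end nearer the robot; the tub leans on it. Origin at the centre of its underside.
- neighbour: A second tub of the same make, capped and upright, 150 mm tall, in the middle lane at the far end, about 34 mm beyond where the fallen tub will stand. Leave it. Origin at the centre of its underside.
- filter_can: Round blue can, 62 mm across, 72 mm tall, in the left (+y) lane. Origin at the centre of its underside.
- small_box: Pale paper box 80 x 56 x 60 mm in the left lane. Origin at the centre of its underside.
- long_box: Yellow box 130 x 50 x 58 mm in the right (-y) lane. Origin at the centre of its underside.
Things that resemble listed ones, but are neither listed nor needed, are in the scene too. What is shaped like the neighbour but purple is not meant. There is more than one size of the cap; the job needs the larger.

How it is judged:
By the outcome, as a careful person would: the job done as asked, in the order asked, and still so for the second after the job is handed in, while the arm keeps its last pose, push and grip.
It also fails if it takes over 42 s, if anything falls off the work surface, if the arm or the gripper's body presses on something with over 40 N, if the wrist force passes 120 N, or if a joint passes its speed limit or range.

ROBOT

A 7-joint arm with a two-finger parallel gripper is mounted at the origin on the work surface. World frame = base frame: x ahead of the robot, y to its left, z up, the work surface at z = 0. Lengths are in m, angles in rad, forces in N, time in s.
With the tool pointing down it reaches from about 0.35 to 0.9 m from the base axis. Payload 8.1 kg.
Tool frame: the origin (TCP) lies midway between the tips of the shut fingers; the grasp point (between the pads) lies 19 mm behind it; z points along the fingers, y is the line along which they close (so a half turn about z gives the same grasp; the last joint's range is limited). The gripper opens to 92 mm and grips with 3 to 60 N. Pads are 19 mm wide; open, the fingers measure 130 mm over their backs; the gripper's body (75 mm by 190 mm) begins 47 mm behind the grasp point.
Start: joints at [-1.274, 0.434, 0.025, 1.573, -0.012, 1.134, -0.075], TCP at [0.243, 0.576, 0.227] pointing down, gripper open.
Joint ranges: [-2.62, 2.62], [-0.44, 2.09], [-1.27, 1.32], [0.08, 2.57], [-1.32, 4.46], [0.12, 2], [-2.74, 2.74]. Speed limits (rad/s): [2.22, 2.22, 3.01, 3.01, 3.14, 3.14, 3.14].

INTERFACE

Orientations are given as a rotation vector (axis times angle).
In Python, from cell import arm gives the robot as it stands.
- The arm moves only by the tool send_rows, never from a script. Its argument "increments" is a list of rows, each a list of 3 entries, a list of its own where there are three numbers: the finger opening in cm, from 0 to 9.18, then the shift along the tool's x, y, z in cm, then the turn, a rotation vector about the tool's x, y, z in rad. A call has 1 to 5 rows; each row shifts and turns the commanded pose from where the row before left it, along the tool's axes as they then stand; what a row does not reach is not made up. A row lasts 1/10 s, in which the tool goes at most 50 mm and 8.59 degrees, less where a joint would pass 70% of its speed; a pose out of reach is approached as far as the arm can. A call is refused whole if a number of a shift passes 5 or a number of a turn 0.15, either way. A call with a gripper value outside its range is refused whole. The fingers move at their own pace and stop on an object; "force" is the grip in N (left out, the last holds). Time passes only in rows, so rows that do not move let the fingers close. It gives the time, the measured TCP pose, the force, the opening and the grip force at its end, in the units of the state.
- arm.observe(): the state, without advancing time (a new reading comes with each control period).
- arm.get_image(name): name is "scene" or "side" or "wrist"; returns the picture (420x560x3 uint8, red, green, blue); there is no depth.
- arm.camera_params(name): a dict with "camera_matrix" (3x3 intrinsics, pixels), "R" (3x3) and "t" (3): a world point X has camera coordinates R X + t. Camera axes: x right, y down, z forward; pixel columns grow to the right and rows downward; lengths in m; the calibration is good to about 2 mm. A picture is of the moment at which its call begins: read the wrist's pose just before it. camera_params takes no time and is no camera call; for the wrist camera it gives the pose at the moment of the call.
- arm.sign_off(): hands the job in; it is judged then, once.
The state is a dict: "clock": time; "joints": joint angles; "dq": joint speeds; "joint_efforts": joint torques, N m; "position": TCP position; "ee_rot": TCP orientation; "force": force on the tool from outside, world axes, zero at the start; "ft_torque": the same for the moment, N m; "width": opening from 0.0 (shut) to 1.0 (fully open); "gripper_force": force on a finger pad.
Only numpy, scipy, OpenCV 4.12 (cv2) and the standard library are available. Lean on these libraries where they do the work, as an engineer would, in place of code of your own. Each camera call takes 0.05 s, during which the arm holds its last target. There are 200 camera calls.

## Working session

There is one attempt and no reset: what is moved stays moved. The work goes in short steps, Python scripts to look and compute and a tool call to move; the robot and the scene stay as the last step left them, time stands still between calls to the robot, and variables do not carry over. Pictures are saved under pics/ and viewed, at most 10 in all, crops included, and the job is handed in when it is done.

Besides the shell and the picture viewer there is one more tool, called after "Call:" as name(argument=value, ...), one argument or row to a line, values as JSON. send_rows: Moves the arm, as the interface text tells. Its arguments: {"type":"object","properties":{"increments":{"type":"array"},"force":{"type":"number"}},"required":["increments"]}

```bash
ls; mkdir -p pics
python3 - <<'E'
from cell import arm
import cv2,numpy as np,json
o=arm.observe();print(o)
ims=[]
for n in("scene","side"):
    im=arm.get_image(n);cv2.imwrite(f"pics/{n}0.png",im[:,:,::-1]);p=arm.camera_params(n)
    print(n,np.round(p["camera_matrix"],1).tolist(),np.round(p["R"],4).tolist(),np.round(p["t"],4).tolist())
E
```

```text
pics
{'clock': 0.0, 'joints': array([-1.27361225,  0.43523835,  0.02496376,  1.5740875 , -0.01160351,
        1.13401289, -0.07514166]), 'dq': array([-0.00045999,  0.00054209,  0.00052858,  0.00165487, -0.0001444 ,
       -0.00060887, -0.00028277]), 'joint_efforts': array([-3.47540145e-04, -6.67849374e+01,  9.84478109e-01, -3.14449847e+01,
       -6.06440473e-02,  4.32820350e-02,  1.65571946e-04]), 'position': array([0.243109  , 0.57522217, 0.22593904]), 'ee_rot': array([-6.23930377e-01, -3.07882619e+00,  2.49871176e-03]), 'force': array([0.06866516, 0.246109  , 0.12468926]), 'ft_torque': array([-0.03777541, -0.03088762, -0.00195112]), 'gripper_force': 0.0, 'width': 1.0014687794454271}
scene [[480.7, 0.0, 285.4], [0.0, 480.7, 203.4], [0.0, 0.0, 1.0]] [[0.0258, 0.9996, -0.0107], [0.8386, -0.0275, -0.544], [-0.5441, 0.0051, -0.839]] [-0.0336, -0.392, 1.4485]
side [[409.6, 0.0, 270.1], [0.0, 409.6, 207.2], [0.0, 0.0, 1.0]] [[0.8899, -0.4559, -0.0159], [-0.2659, -0.4899, -0.8302], [0.3707, 0.743, -0.5572]] [-0.4729, 0.2587, 0.7125]
```

View pics/scene0.png

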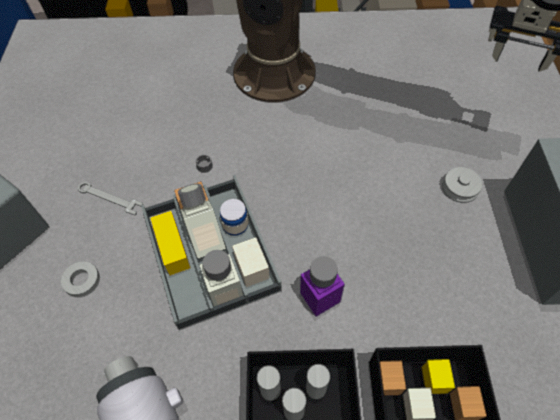

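View pics/side0.png

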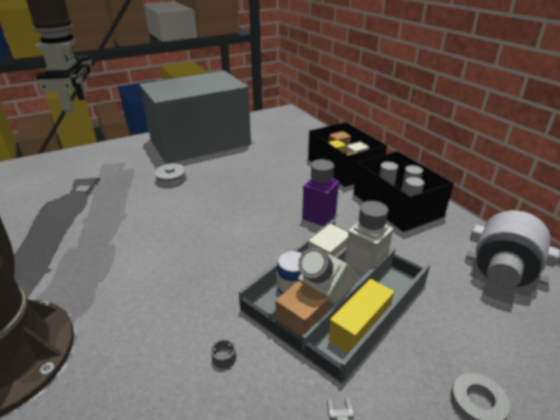

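The scene view shows the rack with corners near (145,208), (236,180), (280,290), (178,325). The leaning tub's cap is at about (191,195), over the carton, and the neighbour's cap is at (216,264). In the side view the leaning cap is at (315,265). I'll enlarge both crops for accurate corner positions.

```bash
python3 - <<'E'
import cv2,numpy as np
a=cv2.imread("pics/scene0.png")[170:335,135:290];b=cv2.imread("pics/side0.png")[195:375,230:435]
a=cv2.resize(a,None,fx=3.5,fy=3.5,interpolation=cv2.INTER_CUBIC);b=cv2.resize(b,None,fx=3.3,fy=3.3,interpolation=cv2.INTER_CUBIC)
cv2.imwrite("pics/a.png",a);cv2.imwrite("pics/b.png",b);print(a.shape,b.shape)
E
cat > h.py <<'E'
from cell import arm
import cv2,numpy as np
from scipy.spatial.transform import Rotation as Ro
def cast(n,uv,z,p=None):
    p=p or arm.camera_params(n);K,R,t=map(np.array,(p["camera_matrix"],p["R"],p["t"]))
    d=R.T@np.linalg.solve(K,[*uv,1.]);c=-R.T@t
    return c+d*(z-c[2])/d[2]
def proj(n,X,p=None):
    p=p or arm.camera_params(n);K,R,t=map(np.array,(p["camera_matrix"],p["R"],p["t"]))
    q=K@(R@np.array(X)+t);return q[:2]/q[2]
def tri(n1,uv1,n2,uv2):
    L=[]
    for n,uv in((n1,uv1),(n2,uv2)):
        a=cast(n,uv,0);b=cast(n,uv,.3);d=(b-a)/np.linalg.norm(b-a);L.append((a,np.eye(3)-np.outer(d,d)))
    X=np.linalg.solve(sum(P for a,P in L),sum(P@a for a,P in L));return X,[np.linalg.norm(P@(X-a)) for a,P in L]
E
```

```text
(578, 542, 3) (594, 676, 3)
```

View pics/a.png

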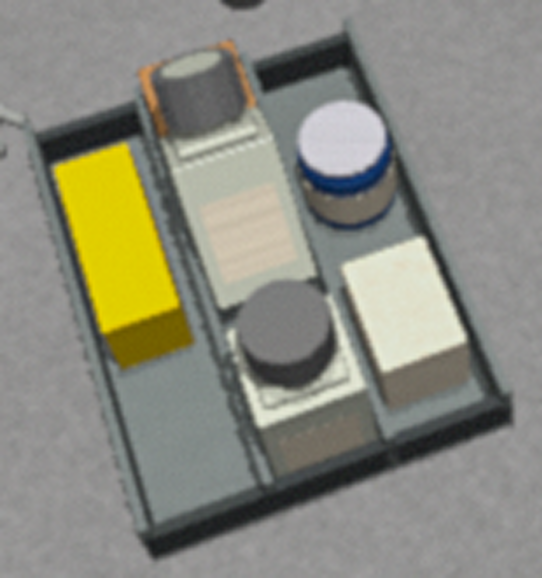

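View pics/b.png

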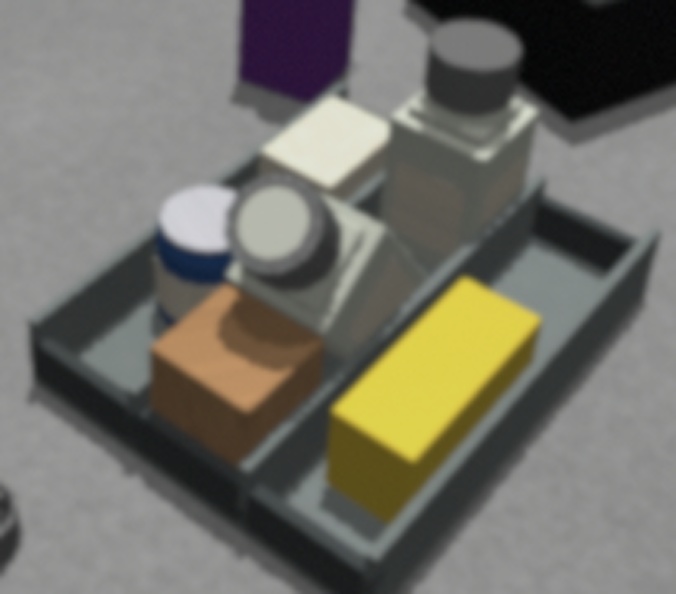

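Scene crop: the rack's wall-top corners are at about (36,137), (348,30), (511,398), (148,540). The neighbour's cap top is at (285,320) and the leaning cap's face is at (190,66). Side crop: the leaning cap face is at (272,224), the neighbour's cap top at (478,45), and the carton's top corners at (153,350), (243,412), (325,345).

Run:
```python
from h import *
A=lambda x,y:(135+(x+.5)/3.5-.5,170+(y+.5)/3.5-.5)
B=lambda x,y:(230+(x+.5)/3.3-.5,195+(y+.5)/3.3-.5)
c=[cast("scene",A(*q),.051) for q in((36,137),(348,30),(511,398),(148,540))]
for q in c:print("corner",q.round(4))
for i in range(4):print(np.linalg.norm(c[i]-c[(i+1)%4]).round(4),end=" ")
x=(c[2]-c[1])+(c[3]-c[0]);yaw=np.arctan2(x[1],x[0]);m=sum(c)/4
print("\nyaw deg",np.degrees(yaw),"centre",m)
y2=(c[1]-c[0])+(c[2]-c[3]);print("yaw from y",np.degrees(np.arctan2(-y2[0],y2[1])))
R=Ro.from_euler("z",yaw).as_matrix()
loc=lambda X:(R.T@(np.array(X)-[m[0],m[1],0])).round(4)
for q in((37,335),(543,185),(655,235),(370,570)):print("side corner loc",loc(cast("side",B(*q),.051)))
n=cast("scene",A(285,320),.156);print("neigh scene",loc(n),"side",loc(cast("side",B(478,45),.156)))
for q in((153,350),(243,412),(325,345)):print("carton",loc(cast("side",B(*q),.081)))
X,e=tri("scene",A(190,66),"side",B(272,224));print("cap top",X,loc(X),e)
```

```text
corner [ 0.5054 -0.3088  0.051 ]
corner [ 0.4237 -0.1021  0.051 ]
corner [0.7035 0.0059 0.051 ]
corner [ 0.7858 -0.2066  0.051 ]
0.2223 0.2999 0.2279 0.2984 
yaw deg 20.580427679759882 centre [ 0.60463058 -0.1529105   0.051     ]
yaw from y 21.35855981320421
side corner loc [-0.1665  0.1024  0.051 ]
side corner loc [ 0.1342 -0.0451  0.051 ]
side corner loc [ 0.1362 -0.1178  0.051 ]
side corner loc [-0.1676 -0.1191  0.051 ]
neigh scene [ 0.1004 -0.0002  0.156 ] side [ 0.1007 -0.0034  0.156 ]
carton [-0.1531  0.0277  0.081 ]
carton [-0.1544 -0.0327  0.081 ]
carton [-0.0915 -0.0369  0.081 ]
cap top [ 0.51678991 -0.18759333  0.14537971] [-0.0944 -0.0016  0.1454] [np.float64(0.0002025525337649564), np.float64(0.0002025525337649945)]
```

```bash
cat >> h.py <<'E'
PSI=np.radians(21.);ORG=np.array([.6046,-.1529,0])
def setup(): # tub standing-centre on the lane floor line
    return ORG+Ro.from_euler("z",PSI).apply([0,-.002,0])
def pose(lean,h,twist=0,yaw=None,off=(0,0,0)):
    """TCP pose on tub axis at height h above underside, tub leaning `lean` deg"""
    Rz=Ro.from_euler("z",PSI);Rt=Rz*Ro.from_euler("y",-lean,degrees=True)
    p=setup()+Rz.apply([-.033,0,.006])+Rt.apply([.033,0,h])+Rz.apply(off)
    return p,Rt*Ro.from_euler("z",twist,degrees=True)*Ro.from_matrix(np.diag([1.,-1,-1]))
def rows(poses,start=None):
    o=arm.observe()
    p,R=start or (o["position"],Ro.from_rotvec(o["ee_rot"]))
    for P,Q in poses:
        d=np.round(R.inv().apply(P-p)*100,2);w=np.round((R.inv()*Q).as_rotvec(),3)
        print([d.tolist(),w.tolist()]);p=p+R.apply(d/100);R=R*Ro.from_rotvec(w)
def st():
    o=arm.observe();print("t",o["clock"],"p",o["position"].round(4),"f",o["force"].round(1),"w",round(o["width"]*9.18,2),"g",o["gripper_force"],"\nq",o["joints"].round(2))
    return o
E
python3 - <<'E'
from h import *
o=st();p0=o["position"];p1,R1=pose(36,.215)
print(p1,R1.as_rotvec())
L=[];N=20
y0=np.degrees(np.arctan2(*Ro.from_rotvec(o["ee_rot"]).as_matrix()[[1,0],1]));print(y0)
for i in range(1,N+1):
    s=i/N;yaw=y0+s*(-69-y0);tl=36*max(0,(s-.3)/.7)
    Rt=Ro.from_euler("z",yaw+90,degrees=True)*Ro.from_euler("y",-tl,degrees=True)*Ro.from_matrix(np.diag([1.,-1,-1]))
    L.append((p0+s*(p1-p0)+[0,0,.04*np.sin(np.pi*s)],Rt))
rows(L)
E
```

```text
t 0.1 p [0.2432 0.5753 0.226 ] f [ 0.7 -0.9 -0.3] w 9.19 g 0.0 
q [-1.27  0.44  0.02  1.57 -0.01  1.13 -0.08]
[ 0.48145277 -0.20231408  0.19933557] [-2.83692507 -0.52579298 -0.92177283]
67.08942702399086
[[-2.61, -3.12, -0.49], [-0.001, 0.0, 0.119]]
[[-2.96, -2.78, -0.47], [-0.0, 0.0, 0.119]]
[[-3.28, -2.42, -0.45], [-0.0, 0.0, 0.118]]
[[-3.53, -2.01, -0.4], [-0.0, 0.0, 0.119]]
[[-3.75, -1.58, -0.34], [-0.0, 0.0, 0.119]]
[[-3.91, -1.12, -0.27], [-0.0, 0.0, 0.119]]
[[-4.01, -0.65, -0.19], [-0.003, 0.045, 0.118]]
[[-4.05, -0.17, -0.29], [-0.008, 0.045, 0.119]]
[[-4.04, 0.31, -0.38], [-0.013, 0.045, 0.118]]
[[-3.97, 0.79, -0.45], [-0.019, 0.045, 0.117]]
[[-3.83, 1.25, -0.51], [-0.024, 0.044, 0.117]]
[[-3.66, 1.71, -0.55], [-0.028, 0.045, 0.115]]
[[-3.44, 2.13, -0.56], [-0.035, 0.045, 0.113]]
[[-3.18, 2.53, -0.54], [-0.039, 0.045, 0.113]]
[[-2.87, 2.89, -0.5], [-0.044, 0.045, 0.11]]
[[-2.54, 3.2, -0.43], [-0.049, 0.045, 0.108]]
[[-2.18, 3.48, -0.31], [-0.054, 0.044, 0.106]]
[[-1.82, 3.7, -0.17], [-0.059, 0.045, 0.103]]
[[-1.43, 3.88, 0.01], [-0.063, 0.045, 0.101]]
[[-1.06, 4.0, 0.22], [-0.067, 0.045, 0.097]]
```

Call:
send_rows(
  increments=[
    [9.18,[-2.6,-3.1,-0.5],[0,0,0.12]],
    [9.18,[-3.0,-2.8,-0.5],[0,0,0.12]],
    [9.18,[-3.3,-2.4,-0.4],[0,0,0.12]],
    [9.18,[-3.5,-2.0,-0.4],[0,0,0.12]],
    [9.18,[-3.7,-1.6,-0.3],[0,0,0.12]],
  ],
)

```text
clock: 0.6
position: [0.3025, 0.3798, 0.2477]
ee_rot: [-1.513, -2.753, 0.0]
force: [1.1, -0.2, -0.9]
width: 0.998
gripper_force: 0.0
```

Call:
send_rows(
  increments=[
    [9.18,[-3.9,-1.1,-0.3],[0,0,0.12]],
    [9.18,[-4.0,-0.6,-0.2],[0,0.045,0.12]],
    [9.18,[-4.0,-0.2,-0.3],[-0.01,0.045,0.12]],
    [9.18,[-4.0,0.3,-0.4],[-0.01,0.045,0.12]],
    [9.18,[-4.0,0.8,-0.5],[-0.02,0.045,0.12]],
  ],
)

```text
clock: 1.1
position: [0.3607, 0.1859, 0.254]
ee_rot: [-2.165, -2.087, -0.194]
force: [1.4, 0.3, 0.3]
width: 1.002
gripper_force: 0.0
```

Call:
send_rows(
  increments=[
    [9.18,[-3.8,1.3,-0.5],[-0.02,0.045,0.12]],
    [9.18,[-3.7,1.7,-0.6],[-0.03,0.045,0.12]],
    [9.18,[-3.4,2.1,-0.6],[-0.03,0.045,0.11]],
    [9.18,[-3.2,2.5,-0.5],[-0.04,0.045,0.11]],
    [9.18,[0,0,0],[0,0,0]],
  ],
)

```text
clock: 1.6
position: [0.4047, 0.0263, 0.2404]
ee_rot: [-2.529, -1.463, -0.45]
force: [1.1, 0.0, -0.1]
width: 1.002
gripper_force: 0.0
```

```bash
cat > plan.py <<'E'
from h import *
import sys
def yawtilt(R):
    M=R.as_matrix();return M
def go(P,Q,N):
    o=st();p=o["position"];R=Ro.from_rotvec(o["ee_rot"]);w=(R.inv()*Q).as_rotvec()
    print("dist",np.linalg.norm(P-p).round(4),"turn",np.degrees(np.linalg.norm(w)).round(2))
    rows([(p+(P-p)*i/N,R*Ro.from_rotvec(w*i/N)) for i in range(1,N+1)])
E
python3 - <<'E'
from plan import *
go(*pose(36,.215),7)
E
```

```text
t 1.6 p [0.4047 0.0263 0.2404] f [ 1.1  0.  -0.1] w 9.2 g 0.0 
q [-0.64 -0.07  0.72  2.22 -0.37  0.86 -0.21]
dist 0.2446 turn 42.12
[[-2.34, 2.58, -0.27], [-0.047, 0.038, 0.086]]
[[-2.11, 2.78, -0.23], [-0.048, 0.037, 0.086]]
[[-1.84, 2.96, -0.17], [-0.047, 0.038, 0.085]]
[[-1.59, 3.12, -0.09], [-0.048, 0.038, 0.086]]
[[-1.31, 3.24, 0.01], [-0.047, 0.037, 0.086]]
[[-1.03, 3.33, 0.12], [-0.048, 0.038, 0.086]]
[[-0.74, 3.41, 0.25], [-0.047, 0.038, 0.086]]
```

Call:
send_rows(
  increments=[
    [9.18,[-2.3,2.6,-0.3],[-0.047,0.038,0.086]],
    [9.18,[-2.1,2.8,-0.2],[-0.047,0.038,0.086]],
    [9.18,[-1.8,3.0,-0.2],[-0.047,0.038,0.086]],
    [9.18,[-1.6,3.1,-0.1],[-0.047,0.038,0.086]],
    [9.18,[-1.3,3.2,0],[-0.047,0.038,0.086]],
  ],
)

```text
clock: 2.1
position: [0.4626, -0.1318, 0.2124]
ee_rot: [-2.776, -0.822, -0.795]
force: [0.7, 1.0, -0.2]
width: 1.001
gripper_force: 0.0
```

Run:
```python
from plan import *
go(*pose(36,.215),4)
```

```text
t 2.1 p [ 0.4626 -0.1318  0.2124] f [ 0.7  1.  -0.2] w 9.19 g 0.0 
q [-0.36  0.14  1.02  2.27 -0.95  0.81  0.33]
dist 0.0742 turn 12.51
[[-0.66, 1.73, 0.01], [-0.025, 0.018, 0.045]]
[[-0.58, 1.76, 0.04], [-0.026, 0.019, 0.045]]
[[-0.51, 1.79, 0.08], [-0.025, 0.018, 0.044]]
[[-0.43, 1.8, 0.11], [-0.025, 0.018, 0.045]]
```

Call:
send_rows(
  increments=[
    [9.18,[-0.7,1.7,0],[-0.025,0.018,0.045]],
    [9.18,[-0.6,1.8,0],[-0.025,0.018,0.045]],
    [9.18,[-0.5,1.8,0.1],[-0.025,0.018,0.045]],
    [9.18,[-0.4,1.8,0.1],[-0.025,0.018,0.045]],
    [9.18,[0,0,0],[0,0,0]],
  ],
)

```text
clock: 2.6
position: [0.4806, -0.203, 0.1986]
ee_rot: [-2.839, -0.525, -0.914]
force: [-1.1, 0.3, -0.2]
width: 0.998
gripper_force: 0.0
```

Run:
```python
from plan import *
go(*pose(36,.215),1)
ims=[]
p=arm.camera_params("wrist");im=arm.get_image("wrist")[:,:,::-1].copy()
from h import *
# expected cap top centre / pivot
for h in(.15,.117):
    P,_=pose(36,h);print(h,P.round(4),proj("wrist",P,p).round(1))
cv2.imwrite("pics/w1.png",im)
```

```text
t 2.6 p [ 0.4806 -0.203   0.1986] f [-1.1  0.3 -0.2] w 9.17 g 0.0 
q [-0.16  0.28  1.01  2.27 -1.2   0.88  0.49]
dist 0.0013 turn 0.32
[[0.12, -0.04, 0.0], [-0.002, 0.005, -0.001]]
0.15 [ 0.5171 -0.1886  0.1467] [279.1 215.8]
0.117 [ 0.5352 -0.1817  0.1201] [279.1 202.7]
```

View pics/w1.png

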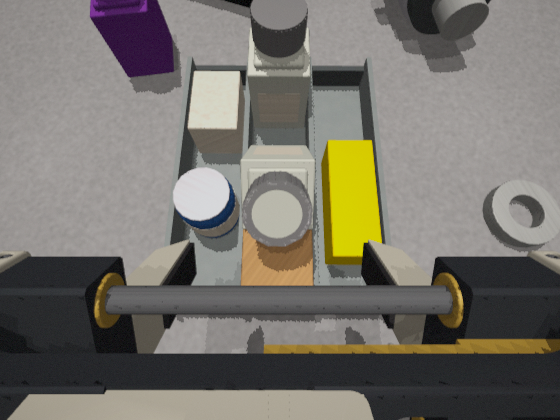

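The cap top is centred at about (277,212), against a prediction of (279,216). That's within about 3 mm, and the rack looks symmetric in view, so I'm descending along the tub axis with a small correction.

Call:
send_rows(
  increments=[
    [9.18,[0.3,-0.1,2.6],[-0.002,0.005,0]],
    [9.18,[0,0,2.6],[0,0,0]],
    [9.18,[0,0,2.6],[0,0,0]],
    [9.18,[0,0,1.8],[0,0,0]],
    [9.18,[0,0,0],[0,0,0]],
  ],
)

```text
clock: 3.15
position: [0.5159, -0.1857, 0.142]
ee_rot: [-2.831, -0.531, -0.903]
force: [-0.4, 0.2, 0.3]
width: 1.003
gripper_force: 0.0
```

Run:
```python
from plan import *
go(*pose(36,.119),1)
o=arm.observe();p=arm.camera_params("wrist");im=arm.get_image("wrist")[:,:,::-1];cv2.imwrite("pics/w2.png",im)
im=arm.get_image("side")[:,:,::-1][150:360,200:430];cv2.imwrite("pics/s2.png",cv2.resize(im,None,fx=2.8,fy=2.8))
```

```text
t 3.15 p [ 0.5159 -0.1857  0.142 ] f [-0.4  0.2  0.3] w 9.2 g 0.0 
q [ 0.32  0.33  0.32  2.26 -1.31  0.63  0.53]
dist 0.0276 turn 0.87
[[0.31, 0.35, 2.72], [-0.013, 0.009, 0.0]]
```

View pics/w2.png

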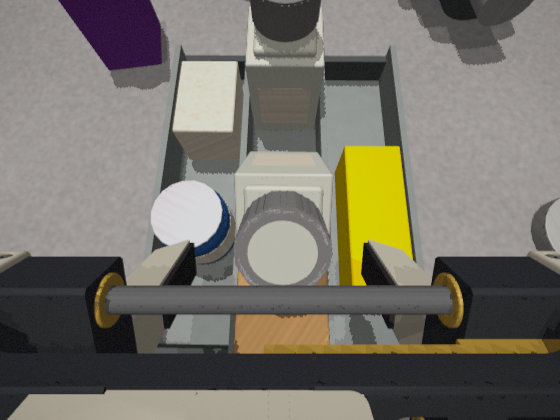

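The cap face is at (283,250), still centred between the fingers but 27 mm short. Joint 5 is near its limit, so I'll go on more slowly.

Call:
send_rows(
  increments=[
    [9.18,[0.2,0.1,0.8],[-0.005,0.003,0]],
    [9.18,[0.1,0.1,0.8],[-0.004,0.003,0]],
    [9.18,[0.1,0,0.6],[0,0,0]],
    [9.18,[0,0,0.4],[0,0,0]],
    [9.18,[0,0,0],[0,0,0]],
  ],
)

```text
clock: 3.75
position: [0.533, -0.1848, 0.1228]
ee_rot: [-2.843, -0.523, -0.914]
force: [-0.4, 0.2, 0.5]
width: 0.998
gripper_force: 0.0
```

Run:
```python
from plan import *
go(*pose(36,.119),1)
```

```text
t 3.75 p [ 0.533  -0.1848  0.1228] f [-0.4  0.2  0.5] w 9.16 g 0.0 
q [ 0.63  0.37 -0.11  2.23 -1.31  0.45  0.52]
dist 0.0031 turn 0.41
[[0.1, -0.21, 0.21], [0.003, 0.006, -0.002]]
```

Call:
send_rows(
  increments=[
    [9.18,[0.2,-0.2,0.2],[0.003,0.006,0]],
    [9.18,[0,0,0],[0,0,0]],
    [4.5,[0,0,0],[0,0,0]],
    [4.5,[0,0,0],[0,0,0]],
    [4.5,[0,0,0],[0,0,0]],
  ],
  force=20,
)

```text
clock: 4.25
position: [0.5353, -0.1813, 0.1229]
ee_rot: [-2.835, -0.523, -0.923]
force: [0.2, 0.7, 1.1]
width: 0.789
gripper_force: 0.0
```

Call:
send_rows(
  increments=[
    [4.5,[0,0,0],[0,0,0]],
    [4.5,[0,0,0],[0,0,0]],
    [4.5,[0,0,0],[0,0,0]],
    [4.5,[0,0,0],[0,0,0]],
    [4.5,[0,0,0],[0,0,0]],
  ],
  force=30,
)

```text
clock: 4.75
position: [0.5352, -0.1812, 0.1228]
ee_rot: [-2.835, -0.523, -0.923]
force: [-1.4, -0.2, 1.6]
width: 0.566
gripper_force: 30.0
```

Run:
```python
from plan import *
go(*pose(36,.119),1)
# arc about pivot from the actual pose: 12 rows x 3 deg
o=arm.observe();p=o["position"];R=Ro.from_rotvec(o["ee_rot"])
ax=Ro.from_euler("z",PSI).apply([0,1,0]);pv=setup()+Ro.from_euler("z",PSI).apply([-.033,0,.006])
rows([(pv+Ro.from_rotvec(ax*a).apply(p-pv),Ro.from_rotvec(ax*a)*R) for a in np.radians(3*np.arange(1,13))])
```

```text
t 4.75 p [ 0.5352 -0.1812  0.1228] f [-1.4 -0.2  1.6] w 5.19 g 29.999331978033297 
q [ 0.68  0.38 -0.17  2.23 -1.31  0.43  0.52]
dist 0.0018 turn 0.18
[[-0.17, 0.05, 0.01], [-0.001, -0.002, -0.002]]
[[0.62, -0.0, 0.2], [-0.0, -0.052, 0.0]]
[[0.62, -0.0, 0.2], [-0.0, -0.053, 0.0]]
[[0.61, -0.0, 0.2], [-0.0, -0.052, 0.0]]
[[0.62, -0.0, 0.2], [-0.0, -0.052, 0.0]]
[[0.62, -0.01, 0.2], [-0.001, -0.053, 0.0]]
[[0.62, 0.0, 0.2], [0.0, -0.052, 0.0]]
[[0.62, 0.0, 0.19], [0.0, -0.053, 0.0]]
[[0.62, 0.0, 0.2], [0.0, -0.052, 0.001]]
[[0.61, 0.0, 0.2], [-0.0, -0.052, -0.0]]
[[0.62, -0.0, 0.2], [-0.0, -0.053, -0.0]]
[[0.62, -0.0, 0.2], [-0.0, -0.052, -0.0]]
[[0.62, -0.0, 0.2], [-0.0, -0.052, -0.0]]
```

Call:
send_rows(
  increments=[
    [4.5,[0.62,0,0.19],[0,-0.0525,0]],
    [4.5,[0.62,0,0.19],[0,-0.0525,0]],
    [4.5,[0.62,0,0.19],[0,-0.0525,0]],
    [4.5,[0.62,0,0.19],[0,-0.0525,0]],
  ],
)

```text
clock: 5.15
position: [0.5586, -0.1727, 0.1295]
ee_rot: [-2.951, -0.543, -0.625]
force: [-0.0, 1.3, -4.2]
width: 0.564
gripper_force: 30.0
```

```bash
cat > up.py <<'E'
from plan import *
o=st();p=o["position"];R=Ro.from_rotvec(o["ee_rot"]);M=R.as_matrix()
L=Ro.from_euler("z",-PSI).apply(-M[:,2]);lean=np.degrees(np.arctan2(-L[0],L[2]));print("tool up local",L.round(3),"lean",lean.round(2))
ax=Ro.from_euler("z",PSI).apply([0,1,0]);pv=setup()+Ro.from_euler("z",PSI).apply([-.033,0,.006])
T=Ro.from_euler("y",lean,degrees=True).apply(Ro.from_euler("z",-PSI).apply(p-pv));print("TCP in tub (from pivot)",T.round(4))
_,Q=pose(0,.119);print("to upright",np.degrees((R.inv()*Q).as_rotvec()).round(2))
E
python3 up.py
```

```text
t 5.15 p [ 0.5586 -0.1727  0.1295] f [-0.   1.3 -4.2] w 5.17 g 29.996578760328703 
q [ 0.28  0.36  0.14  2.09 -0.74  0.5  -0.19]
tool up local [-0.405 -0.001  0.914] lean 23.92
TCP in tub (from pivot) [0.0345 0.     0.1197]
to upright [ -0.06 -23.92  -0.14]
```

Tracking well: lean is now 24°, with light forces. Continuing.

Call:
send_rows(
  increments=[
    [4.5,[0.62,0,0.19],[0,-0.0525,0]],
    [4.5,[0.62,0,0.19],[0,-0.0525,0]],
    [4.5,[0.62,0,0.19],[0,-0.0525,0]],
    [4.5,[0.62,0,0.19],[0,-0.0525,0]],
    [4.5,[0,0,0],[0,0,0]],
  ],
)

```text
clock: 5.65
position: [0.585, -0.1613, 0.1304]
ee_rot: [-3.033, -0.566, -0.319]
force: [0.7, -0.9, 2.8]
width: 0.563
gripper_force: 30.0
```

Call:
send_rows(
  increments=[
    [4.5,[0.62,0,0.19],[0,-0.0525,0]],
    [4.5,[0.62,0,0.19],[0,-0.0525,0]],
    [4.5,[0.62,0,0.19],[0,-0.0525,0]],
    [4.5,[0,0,0],[0,0,0]],
  ],
)

```text
clock: 6.05
position: [0.6027, -0.1547, 0.1275]
ee_rot: [-3.075, -0.573, -0.083]
force: [2.8, -0.2, 4.6]
width: 0.563
gripper_force: 30.0
```

```bash
python3 up.py
```

```text
t 6.05 p [ 0.6027 -0.1547  0.1275] f [ 2.8 -0.2  4.6] w 5.17 g 30.00141481286846 
q [-0.11  0.52  0.42  1.76 -0.31  0.88 -0.74]
tool up local [-0.054 -0.002  0.999] lean 3.11
TCP in tub (from pivot) [0.0371 0.0009 0.1197]
to upright [-0.13 -3.11  0.1 ]
```

Call:
send_rows(
  increments=[
    [4.5,[0.25,0,0.08],[0,-0.027,0]],
    [4.5,[0.25,0,0.08],[0,-0.027,0]],
    [4.5,[0,0,0],[0,0,0]],
  ],
)

```text
clock: 6.35
position: [0.6064, -0.1538, 0.1266]
ee_rot: [-3.086, -0.572, -0.002]
force: [2.0, 2.1, 5.5]
width: 0.563
gripper_force: 30.0
```

```bash
python3 up.py
python3 - <<'E'
from h import *
a=arm.get_image("side")[:,:,::-1][150:360,200:430];b=arm.get_image("scene")[:,:,::-1][150:340,120:300]
f=lambda m,s:cv2.resize(m,s,interpolation=cv2.INTER_CUBIC)
cv2.imwrite("pics/s3.png",np.hstack([f(a,(420,390)),f(b,(370,390))]))
E
```

```text
t 6.35 p [ 0.6064 -0.1538  0.1266] f [2.  2.1 5.5] w 5.17 g 30.00165399222169 
q [-0.13  0.55  0.44  1.71 -0.29  0.94 -0.78]
tool up local [-0.002 -0.003  1.   ] lean 0.11
TCP in tub (from pivot) [0.0346 0.0005 0.1205]
to upright [-0.16 -0.11 -0.01]
```

View pics/s3.png

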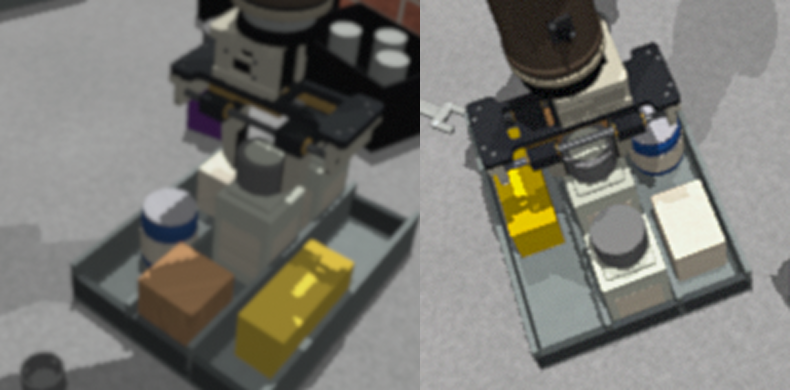

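The left panel shows the tub standing upright at (260,220) with its cap in the gripper. The carton, yellow box, can and neighbour are undisturbed. Now I'll press the cap down.

Call:
send_rows(
  increments=[
    [4.5,[0,0,0],[-0.003,-0.002,0]],
    [4.5,[0,0,0.2],[0,0,0]],
    [4.5,[0,0,0.2],[0,0,0]],
    [4.5,[0,0,0.1],[0,0,0]],
    [4.5,[0,0,0],[0,0,0]],
  ],
  force=50,
)

```text
clock: 6.95
position: [0.606, -0.1543, 0.1223]
ee_rot: [-3.089, -0.57, -0.002]
force: [2.0, 4.4, 9.3]
width: 0.561
gripper_force: 50.0
```

```bash
python3 up.py
```

```text
t 6.95 p [ 0.606  -0.1543  0.1223] f [2.  4.4 9.3] w 5.15 g 50.00275162397884 
q [-0.13  0.56  0.44  1.72 -0.29  0.93 -0.78]
tool up local [-0.001  0.     1.   ] lean 0.08
TCP in tub (from pivot) [0.0339 0.0002 0.1163]
to upright [ 0.01 -0.08 -0.09]
```

Call:
send_rows(
  increments=[
    [4.5,[0,0,0.1],[0,0,0]],
    [4.5,[0,0,0],[0,0,0]],
    [4.5,[0,0,0.1],[0,0,0]],
    [4.5,[0,0,0],[0,0,0]],
  ],
)

```text
clock: 7.35
position: [0.6062, -0.1542, 0.1206]
ee_rot: [-3.089, -0.57, -0.003]
force: [2.3, 3.6, 10.6]
width: 0.563
gripper_force: 50.0
```

```bash
python3 up.py
```

```text
t 7.35 p [ 0.6062 -0.1542  0.1206] f [ 2.3  3.6 10.6] w 5.17 g 50.00367945176549 
q [-0.13  0.56  0.44  1.72 -0.29  0.92 -0.78]
tool up local [-0.002  0.     1.   ] lean 0.11
TCP in tub (from pivot) [0.0342 0.0002 0.1145]
to upright [ 0.02 -0.11 -0.08]
```

Call:
send_rows(
  increments=[
    [4.5,[0,0,0],[0,0,-0.08]],
    [4.5,[0,0,0],[0,0,-0.08]],
    [4.5,[0,0,0],[0,0,-0.08]],
    [4.5,[0,0,0],[0,0,0]],
  ],
)

```text
clock: 7.75
position: [0.6065, -0.1551, 0.1209]
ee_rot: [2.997, 0.939, 0.004]
force: [3.3, 1.9, 9.5]
width: 0.563
gripper_force: 50.0
```

```bash
python3 up.py;python3 -c "
from h import *
print(arm.observe()['ft_torque'])"
```

```text
t 7.75 p [ 0.6065 -0.1551  0.1209] f [3.3 1.9 9.5] w 5.17 g 50.002203601179644 
q [-0.09  0.55  0.37  1.72 -0.24  0.92 -0.58]
tool up local [-0.002  0.002  1.   ] lean 0.14
TCP in tub (from pivot) [ 0.0343 -0.0008  0.1148]
to upright [ 0.11 -0.13 13.8 ]
[ 0.47547333 -0.65269277  0.08811841]
```

Call:
send_rows(
  increments=[
    [4.5,[0,0,0.03],[0,0,-0.08]],
    [4.5,[0,0,0],[0,0,-0.08]],
    [4.5,[0,0,0],[0,0,-0.08]],
    [4.5,[0,0,0],[0,0,-0.08]],
    [4.5,[0,0,0],[0,0,-0.08]],
  ],
)

```text
clock: 8.25
position: [0.6067, -0.1549, 0.1207]
ee_rot: [2.749, 1.516, 0.004]
force: [2.8, 2.8, 9.2]
width: 0.565
gripper_force: 50.0
```

```bash
python3 up.py;python3 -c "
from h import *
print(arm.observe()['ft_torque'])"
```

```text
t 8.25 p [ 0.6067 -0.1549  0.1207] f [2.8 2.8 9.2] w 5.19 g 50.002987700281665 
q [-0.02  0.54  0.27  1.71 -0.17  0.91 -0.24]
tool up local [-0.003  0.002  1.   ] lean 0.16
TCP in tub (from pivot) [ 0.0346 -0.0007  0.1146]
to upright [ 0.15 -0.12 36.75]
[ 0.44430612 -0.77891858 -0.09864811]
```

Call:
send_rows(
  increments=[
    [4.5,[0,0,0.03],[0,0,-0.08]],
    [4.5,[0,0,0],[0,0,-0.08]],
    [4.5,[0,0,0],[0,0,-0.08]],
    [4.5,[0,0,0],[0,0,-0.08]],
    [4.5,[0,0,0],[0,0,-0.11]],
  ],
)

```text
clock: 8.75
position: [0.6068, -0.1546, 0.1205]
ee_rot: [2.362, 2.068, 0.003]
force: [2.7, 2.1, 9.4]
width: 0.562
gripper_force: 50.0
```

Call:
send_rows(
  increments=[
    [4.5,[0,0,0],[0,0,0]],
    [4.5,[0,0,-0.3],[0,0,0]],
    [4.5,[0,0,-0.3],[0,0,0]],
    [4.5,[0,0,-0.3],[0,0,0]],
    [4.5,[0,0,0],[0,0,0]],
  ],
)

```text
clock: 9.25
position: [0.6055, -0.1548, 0.1284]
ee_rot: [2.367, 2.065, -0.003]
force: [1.9, 3.1, 5.4]
width: 0.565
gripper_force: 50.0
```

```bash
python3 up.py;python3 -c "
from h import *
print(arm.observe()['ft_torque'])"
```

```text
t 9.25 p [ 0.6055 -0.1548  0.1284] f [1.9 3.1 5.4] w 5.19 g 50.00176749774255 
q [ 0.06  0.53  0.15  1.69 -0.09  0.93  0.11]
tool up local [0.002 0.001 1.   ] lean -0.1
TCP in tub (from pivot) [ 3.290e-02 -1.000e-04  1.224e-01]
to upright [-0.    0.11 61.2 ]
[ 0.33875346 -0.55539919  0.00327686]
```

Call:
send_rows(
  increments=[
    [4.5,[0,0,-0.3],[0,0,0]],
    [4.5,[0,0,-0.3],[0,0,0]],
    [4.5,[0,0,-0.4],[0,0,0]],
    [4.5,[0,0,0],[0,0,0]],
  ],
)

```text
clock: 9.65
position: [0.6055, -0.1543, 0.1379]
ee_rot: [-2.366, -2.066, 0.006]
force: [1.9, 1.6, -0.6]
width: 0.567
gripper_force: 50.0
```

```bash
python3 up.py
python3 - <<'E'
from h import *
a=arm.get_image("side")[:,:,::-1][150:360,200:430];b=arm.get_image("wrist")[:,:,::-1]
f=lambda m,s:cv2.resize(m,s,interpolation=cv2.INTER_CUBIC)
cv2.imwrite("pics/s4.png",np.hstack([f(a,(420,384)),f(b,(380,384))]))
E
```

```text
t 9.65 p [ 0.6055 -0.1543  0.1379] f [ 1.9  1.6 -0.6] w 5.2 g 49.9992013850715 
q [ 0.06  0.52  0.16  1.68 -0.09  0.95  0.11]
tool up local [0.004 0.001 1.   ] lean -0.21
TCP in tub (from pivot) [0.0328 0.0004 0.132 ]
to upright [-0.08  0.21 61.24]
```

View pics/s4.png

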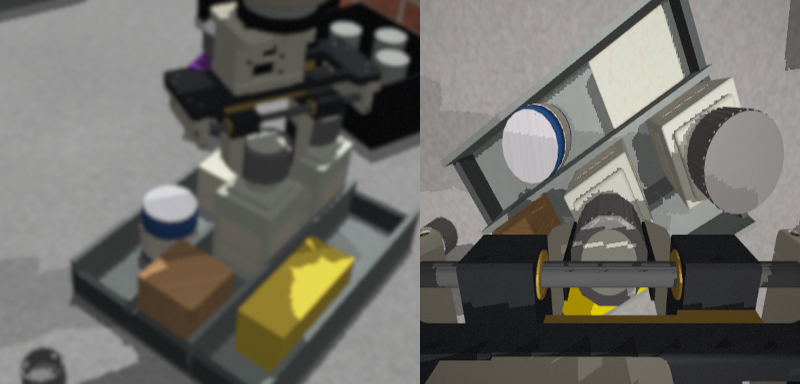

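The cap is gripped and the tub is upright. The wrist force reads only about the cap's own weight (-0.6 N), so it has come free. Lifting straight up.

Call:
send_rows(
  increments=[
    [4.5,[0,0,-0.7],[0,0,0]],
    [4.5,[0,0,-0.8],[0,0,0]],
    [4.5,[0,0,-1.0],[0,0,0]],
    [4.5,[0,0,-1.2],[0,0,0]],
    [4.5,[0,0,-0.8],[0,0,0]],
  ],
)

```text
clock: 10.25
position: [0.6062, -0.1547, 0.1845]
ee_rot: [2.366, 2.065, -0.004]
force: [-0.6, -0.2, -1.3]
width: 0.561
gripper_force: 50.0
```

Call:
send_rows(
  increments=[
    [4.5,[0,0,0],[0,0,0]],
    [4.5,[0,0,0],[0,0,0]],
    [4.5,[0,0,0],[0,0,0]],
  ],
)

```text
clock: 10.55
position: [0.6054, -0.1542, 0.1823]
ee_rot: [-2.366, -2.065, 0.007]
force: [0.1, 0.9, -1.7]
width: 0.56
gripper_force: 50.0
```

```bash
python3 up.py
python3 - <<'E'
from h import *
a=arm.get_image("side")[:,:,::-1][150:360,200:430];b=arm.get_image("scene")[:,:,::-1][150:340,120:300]
f=lambda m,s:cv2.resize(m,s,interpolation=cv2.INTER_CUBIC)
cv2.imwrite("pics/s5.png",np.hstack([f(a,(420,390)),f(b,(370,390))]))
E
```

```text
t 10.55 p [ 0.6054 -0.1542  0.1823] f [ 0.1  0.9 -1.7] w 5.14 g 49.99895532731898 
q [ 0.05  0.47  0.17  1.64 -0.08  1.04  0.1 ]
tool up local [0.004 0.    1.   ] lean -0.25
TCP in tub (from pivot) [0.0325 0.0005 0.1764]
to upright [-0.11  0.24 61.24]
```

View pics/s5.png

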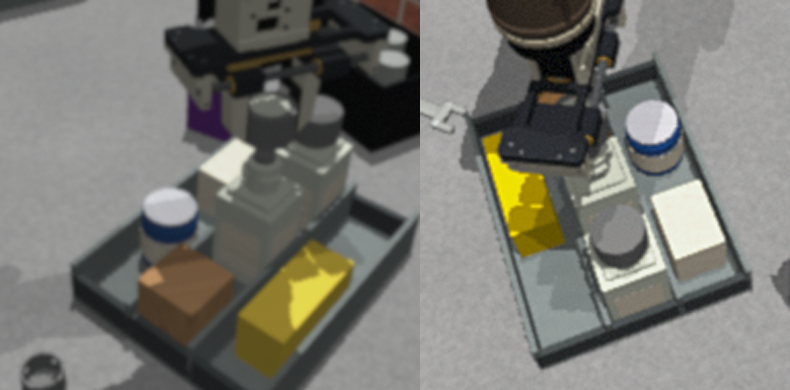

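The left panel shows the cap at (268,120), level and held above the bare neck of the standing tub at (262,180). The other stock hasn't moved.

```bash
python3 -c "
from cell import arm
print(arm.sign_off())"
```

```text
the job is handed in; nothing more can be done
None
```

The tub stands upright in its lane, and its cap is unscrewed and still held level in the gripper, about 35 mm above the mouth; the other stock looked unmoved in the last pictures, and the job was handed in at about 10.7 s (no verdict was returned).

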